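# Chuck the hinge-boring bit in the tilted drilling spindle

### The arm

A 6-joint arm with a two-finger parallel gripper is mounted at the origin on the work surface. World frame = base frame: x ahead of the robot, y to its left, z up, the work surface at z = 0. Lengths are in mm, angles in rad, forces in N, time in s.
With the tool pointing down it reaches from about 350 to 775 mm from the base axis. Payload 7.3 kg.
Tool frame: the origin (TCP) lies midway between the tips of the shut fingers; the grasp point (between the pads) lies 19 mm behind it; z points along the fingers, y is the direction in which the jaws open and shut (so a half turn about z gives the same grasp; the last joint's range is limited). The gripper opens to 92 mm and grips with 3 to 60 N. Pads are 19 mm wide; open, the fingers measure 130 mm over their backs; the gripper's body (75 mm by 190 mm) begins 47 mm behind the grasp point.
Start: joints at [-1.314, 0.342, 1.524, -0, 1.275, -0.146], TCP at [205.821, -482.993, 226.741] pointing down, gripper open.
Joint ranges: [-2.53, 2.53], [-0.77, 2.02], [0.04, 2.7], [-1, 4.14], [0.28, 2.66], [-3.11, 3.11]. Speed limits (rad/s): [2.57, 2.57, 3.14, 3.14, 3.14, 3.14].

### API

Orientations are given as [roll, pitch, yaw] about the fixed x, y, z axes, in that order (R = Rz(yaw) Ry(pitch) Rx(roll)).
In Python, from plant import sensors, imaging, ticket gives the robot as it stands. The module is installed in compiled form; this text tells all that it offers.
- The arm moves only by the tool arm_command, never from a script. Its argument "increments" is one flat list of numbers, 5 for each row, row after row: the closure, from 0 (fully open) to 1 (shut), then the shift along the tool's x, y, z in mm, then the turn about the tool's z in degrees. In form: [hand, dx, dy, dz, spin, hand, dx, dy, dz, spin, ...]. A call has 1 to 20 rows; each row is the pose to reach, as a shift and turn from the pose commanded when the call began, along the tool's axes at that moment; what a row does not reach only later rows make up. A row lasts 1/8 s, in which the tool goes at most 62.5 mm and 10.7 degrees, less where a joint would pass 70% of its speed; a pose out of reach is approached as far as the arm can. A call with a gripper value outside its range is refused whole. The fingers move at their own pace and stop on an object; the grip force is fixed at half the most. Time passes only in rows, so rows that repeat a pose let the fingers close. It gives the time, the measured TCP pose, the force and the opening at its end, in the units of the state.
- sensors.get_obs(): the state, without advancing time (a new reading comes with each control period).
- imaging.capture(name): name is "scene" or "top" or "wrist"; returns the picture (384x512x3 uint8, blue, green, red); there is no depth.
- imaging.calibration(name): a dict with "fx", "fy", "cx", "cy" (pixels), "world_to_cam" (4x4, takes a point from world to camera coordinates); the wrist camera has in their place "hand_eye" (4x4, takes a point from camera to tool coordinates, whose origin is the TCP and whose axes are the flange's). Camera axes: x right, y down, z forward; pixel columns grow to the right and rows downward; lengths in mm; the calibration is good to about 2 mm. A picture is of the moment at which its call begins: read the wrist's pose just before it. calibration takes no time and is no camera call.
- ticket.close_job(): hands the job in, once; it reports no verdict.
The state is a dict: "time": time; "joint_positions": joint angles; "dq": joint speeds; "tau": joint torques, N m; "tool_pos": TCP position; "tcp_rot": TCP orientation; "contact_force": force on the tool from outside, world axes, zero at the start; "moment": the same for the moment, N m; "grip_width": finger opening in mm.
Only numpy, scipy, OpenCV 4.12 (cv2) and the standard library are available. Lean on these libraries where they do the work, as an engineer would, in place of code of your own. Each camera call takes 0.05 s, during which the arm holds its last target. There are 200 camera calls.

### The job

Fit the 35 mm hinge-boring bit (the one with the red band and the widest head) into the tilted drilling spindle. First swing the chuck's red-handled lever to open the jaws wide, then lift the bit out of the wooden rack and stand its shank in the chuck right down to the bottom, and finally swing the lever back until the jaws grip the bit firmly and straight. Leave the other two bits standing in the rack, don't disturb the screwdriver, tape roll, glue bottle, offcut or hinge pack, and let go of everything at the end.

Things in the scene. Friction and masses are not known exactly. Their poses are not given: they have to be found in the camera images.
- stand: Grey stand, fixed to the table, holding the green spindle motor tilted, chuck uppermost. Origin on the table right below the chuck mouth; x axis ahead (away from the robot), y left. Base plate 190 x 130 mm, from 45 mm in front of the origin to 145 mm behind it. The chuck mouth is 190 mm above the table
- chuck_mouth (a point): Centre of the mouth of the steel chuck (48 mm diameter). z axis: out of the chuck along the bore, 30 deg from vertical, leaning towards the robot; x: uphill, away from the robot; y: level, to the left. The bore is 22 mm wide, 40 mm deep, flat-floored. Inside are three dark jaws that stand out 6 mm above the mouth
- chuck_floor (a point): Centre of the floor of the bore, 40 mm below chuck_mouth along the axis; same axes. The foot of a seated bit rests here
- sleeve (a joint): Turn of the knurled sleeve (68 mm diameter, 12 to 40 mm below the mouth) that moves the three jaws together, rad: 0 closed, 1.3 fully open, with stops. Grows anticlockwise seen looking into the mouth: the lever opens away from the robot and uphill. Starts at 0 to 0.45, chuck empty. Stays where left: friction 0.4 Nm, 4 N at the handle. Jaws meet a 12 mm shank at about 0.4
- lever_grip (a point): On the axis of the red handle at the end of the sleeve's lever: round post, 18 mm diameter, parallel to the chuck axis and 95 mm from it, on the robot's right. This point is 16 mm above the plane of the mouth, 18 mm below the post's top, 34 mm above the lever arm. z: along the post; x: outwards along the lever, at -125 deg + joint sleeve from the x axis of chuck_mouth, about its z
- hinge_bit: The bit to fit: steel, 130 mm long, shank 12 mm diameter, cutter head 35 mm diameter and 14 mm high (and a 4 mm point), red band 14 to 30 mm below the head; 140 to 235 g. Origin at the centre of the shank's foot, z along the bit to the head. Stands 30 mm deep in one of the rack's holes, head 136 to 150 mm above the table. Seated in the chuck, its head's underside is 76 mm above the mouth
- jaw0: Chuck jaw at 0 deg about z of chuck_mouth from its x (uphill). Jaw faces lie 4 mm + 5 mm per rad of joint sleeve from the bore axis (21 mm hole at 1.3). A loose bit leans up to 13 deg towards the robot; closing jaws push it straight from about 0.95 on (up to 12 N at the handle), meet it at 0.4, then stiffen steeply. Tightened with 12 N or more, the lever rests at 0.25 to 0.4
- jaw1: Chuck jaw at 120 deg, like jaw0
- jaw2: Chuck jaw at 240 deg, like jaw0
- plug_bit: Another bit, to be left in the rack: 118 mm long, head 22 mm in diameter and 22 mm high, yellow band. Origin at its foot, z up
- sink_bit: Another bit, to be left in the rack: 112 mm long, brass cone head 25 mm in diameter, blue band. Origin at its foot, z up
- rack: Fixed wooden block 220 x 60 x 50 mm on the table at the robot's left; origin at the centre of its underside, x axis along its length. Three holes 14 mm wide and 30 mm deep at -72, 0 and +72 mm along x; which bit stands in which hole varies
- screwdriver: Loose orange-handled screwdriver lying on the table, a bystander
- tape_roll: Loose cardboard-brown roll of tape, 90 mm across, 30 mm high, a bystander
- glue: Loose white glue bottle with a red cap, 160 mm high, a bystander; origin at its underside
- offcut: Loose wooden offcut 120 x 50 x 30 mm, a bystander
- hinge_pack: Loose small carton 90 x 60 x 35 mm, a bystander

How it is judged:
By the outcome, as a careful person would: the job done as asked, in the order asked, and still so for the second after the job is handed in, with the robot touching nothing.
It also fails if it takes over 61 s, if anything falls off the work surface, if the arm or the gripper's body presses on something with over 40 N, if the wrist force passes 120 N, or if a joint passes its speed limit or range.

## Working session

There is one attempt and no reset: what is moved stays moved. The work goes in short steps, Python scripts to look and compute and a tool call to move; the robot and the scene stay as the last step left them, time stands still between calls to the robot, and variables do not carry over. Pictures are saved under pics/ and viewed, about 8 in all and at most 12, crops included, and the job is handed in when it is done.

Besides the shell and the picture viewer there is one more tool, called after "Request:" as name(argument=value, ...), one argument or row to a line, values as JSON. arm_command: Moves the arm, as the interface text tells. Its arguments: {"type":"object","properties":{"increments":{"type":"array","items":{"type":"number"}}},"required":["increments"]}

```bash
mkdir -p pics; python3 - <<'E'
from plant import sensors, imaging
import cv2, numpy as np
np.set_printoptions(precision=4,suppress=True)
print(sensors.get_obs())
for n in("scene","top","wrist"):
    im=imaging.capture(n); cv2.imwrite(f"pics/{n}0.png",im); print(n,imaging.calibration(n))
a=cv2.imread("pics/scene0.png");b=cv2.imread("pics/top0.png")
cv2.imwrite("pics/both0.png",np.vstack([a,b])[:, :] if 0 else cv2.resize(np.hstack([a,b]),(800,300)))
E
```

```text
{'time': 0.0, 'joint_positions': array([-1.314 ,  0.3427,  1.525 ,  0.    ,  1.2754, -0.146 ]), 'dq': array([-0.0002, -0.0007,  0.0007, -0.001 , -0.0004,  0.0013]), 'tau': array([ -0.0029, -43.125 , -24.4224,   0.0715,   0.056 ,  -0.0002]), 'tool_pos': array([ 205.7212, -482.5882,  226.0469]), 'tcp_rot': array([-3.1401, -0.0002,  0.4028]), 'contact_force': array([0.4487, 0.4077, 0.0355]), 'moment': array([ 0.0127, -0.0268,  0.0105]), 'grip_width': 91.75643879548917}
scene {'fx': 405.03713196487513, 'fy': 405.03713196487513, 'cx': 248.4803103341986, 'cy': 190.8605107160548, 'world_to_cam': array([[  -0.6174,    0.7865,   -0.0141,  355.4428],
       [   0.601 ,    0.46  ,   -0.6536, -217.8231],
       [  -0.5076,   -0.4121,   -0.7567, 1425.8594],
       [   0.    ,    0.    ,    0.    ,    1.    ]])}
top {'fx': 436.2535567858829, 'fy': 436.2535567858829, 'cx': 256.5417462499584, 'cy': 192.1093421469253, 'world_to_cam': array([[  -0.0083,   -0.9998,   -0.0175,  -16.7842],
       [  -0.9945,    0.0101,   -0.1045,  548.3861],
       [   0.1046,    0.0165,   -0.9944, 1233.8853],
       [   0.    ,    0.    ,    0.    ,    1.    ]])}
wrist {'fx': 283.770518037454, 'fy': 283.770518037454, 'cx': 259.8846841888797, 'cy': 194.44330743676784, 'hand_eye': array([[   0.0015,   -0.9566,   -0.2914,   78.0479],
       [   1.    ,    0.0014,    0.0008,   -0.5314],
       [  -0.0004,   -0.2914,    0.9566, -159.0408],
       [   0.    ,    0.    ,    0.    ,    1.    ]])}
```

View pics/scene0.png

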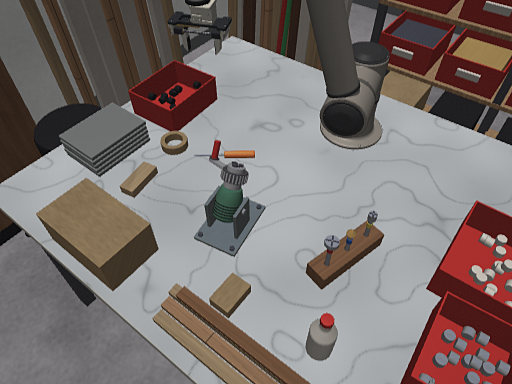

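View pics/top0.png

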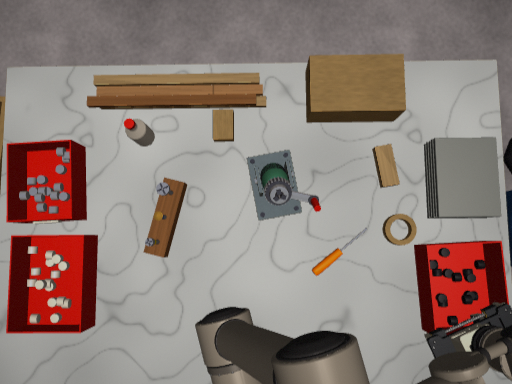

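```bash
python3 - <<'E'
import cv2, numpy as np
s=cv2.imread("pics/scene0.png");t=cv2.imread("pics/top0.png")
r=lambda im,x,y:cv2.resize(im[y:y+75,x:x+100],(400,300),interpolation=cv2.INTER_CUBIC)
def r2(im,x,y,w,h): return cv2.resize(im[y:y+h,x:x+w],(400,300),interpolation=cv2.INTER_CUBIC)
cv2.imwrite("pics/crops.png",np.vstack([np.hstack([r2(s,190,130,100,75),r2(s,300,205,100,75)]),np.hstack([r2(t,235,145,100,75),r2(t,125,170,120,90)])]))
E
```

```text
(no output)
```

View pics/crops.png

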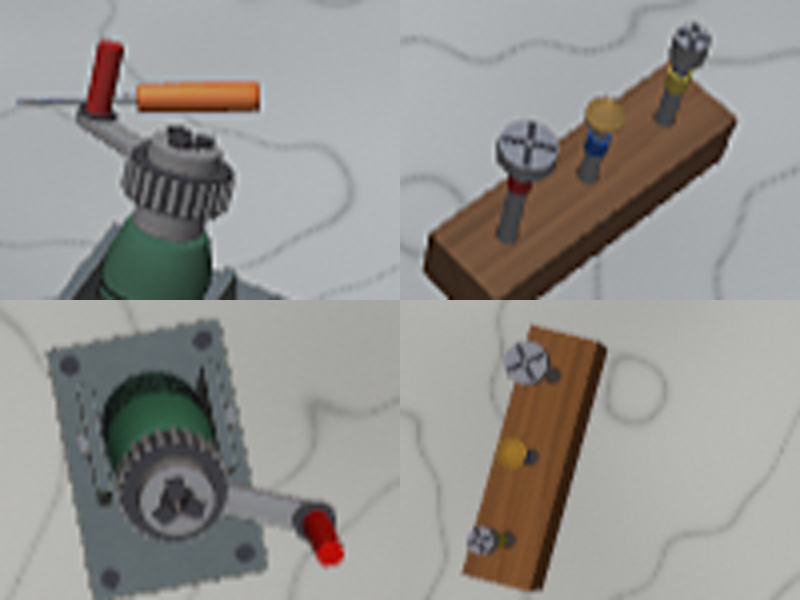

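```bash
cat > h.py <<'E'
import numpy as np, cv2
from plant import sensors, imaging
from scipy.spatial.transform import Rotation as Ro
np.set_printoptions(precision=1,suppress=True)
def ray(name,uv,pose=None):
    c=imaging.calibration(name)
    d=np.array([(uv[0]-c['cx'])/c['fx'],(uv[1]-c['cy'])/c['fy'],1.])
    if name=="wrist":
        T=np.eye(4);T[:3,:3]=Ro.from_euler('xyz',pose[1]).as_matrix();T[:3,3]=pose[0];T=T@c['hand_eye']
    else: T=np.linalg.inv(c['world_to_cam'])
    d=T[:3,:3]@d
    return T[:3,3],d/np.linalg.norm(d)
def tri(rays):
    A=sum(np.eye(3)-np.outer(d,d) for o,d in rays);b=sum((np.eye(3)-np.outer(d,d))@o for o,d in rays)
    p=np.linalg.solve(A,b)
    return p,[np.linalg.norm((np.eye(3)-np.outer(d,d))@(p-o)) for o,d in rays]
def plane(r,z): return r[0]+r[1]*(z-r[0][2])/r[1][2]
def chuck(m,yaw):  # 4x4 of chuck_mouth
    z=np.array([-.5,0,3**.5/2]);x=np.array([3**.5/2,0,.5])
    R=Ro.from_euler('z',yaw).as_matrix()@np.c_[x,[0,1,0],z]
    T=np.eye(4);T[:3,:3]=R;T[:3,3]=m;return T
def grip(T,s,up=16):
    a=np.deg2rad(-125)+s
    return (T@[95*np.cos(a),95*np.sin(a),up,1])[:3]
E
python3 - <<'E'
from h import *
P={'head':((332,241.5),(163.1,188.6)),'jawtop':((237.5,164.2),(279.5,193.5)),'posttop':((217.5,140.7),(317.7,208.2)),'postbot':((215,158),(313.3,199))}
for k,(s,t) in P.items(): print(k,*tri([ray('scene',s),ray('top',t)]))
c=[plane(ray('top',u),8) for u in((247,157.5),(289.5,150),(301.5,212),(259.5,219.5))]
for p in c: print(p)
ctr=sum(c)/4
for a,b in((3,0),(2,1)):
    d=c[b]-c[a];print('yaw',np.rad2deg(np.arctan2(d[1],d[0])),np.linalg.norm(d))
print(ctr)
r0=[plane(ray('top',u),50) for u in((164.5,177.5),(187,184),(165,257.5),(144,252))]
for p in r0: print('rack',p)
E
```

```text
head [546.4 224.4 146.4] [np.float64(2.3692323725172217), np.float64(2.3692323725172306)]
jawtop [523.7 -78.6 198.5] [np.float64(4.26480113423612), np.float64(4.2648011342361185)]
posttop [ 487.4 -174.8  200.3] [np.float64(1.73087149547389), np.float64(1.7308714954738527)]
postbot [ 513.  -167.7  159.2] [np.float64(3.3864409514639378), np.float64(3.386440951464192)]
[653.9   6.    8. ]
[ 675.  -120.3    8. ]
[ 490.6 -152.4    8. ]
[469.8 -29.5   8. ]
yaw 10.895605140930922 187.47084786142258
yaw 9.857134009446057 187.1813962529392
[572.3 -74.1   8. ]
rack [590.7 241.2  50. ]
rack [571.3 176.4  50. ]
rack [363.8 236.7  50. ]
rack [379.6 296.2  50. ]
```

Request:
arm_command(
  increments=[0.5,392,-195,-64,-77.3,0.5,392,-195,-64,-77.3,0.5,392,-195,-64,-77.3,0.5,392,-195,-64,-77.3,0.5,392,-195,-64,-77.3,0.5,392,-195,-64,-77.3,0.5,392,-195,-64,-77.3,0.5,392,-195,-64,-77.3,0.5,392,-195,-64,-77.3],
)

```text
time: 1.27
tool_pos: [489.7, -149.8, 290.2]
tcp_rot: [-3.14, -0.0, 1.752]
contact_force: [0.0, -1.1, 0.0]
grip_width: 46.2
```

```bash
python3 - <<'E'
from h import *
o=sensors.get_obs();print(o['time'],o['tool_pos'],np.rad2deg(o['tcp_rot']),o['joint_positions'],o['grip_width'])
cv2.imwrite('pics/w1.png',imaging.capture('wrist'))
E
```

```text
1.275 [ 489.7 -149.8  290.2] [-179.9   -0.   100.4] [-0.4  0.3  1.4 -0.   1.4 -0.6] 46.241196268854104
```

View pics/w1.png

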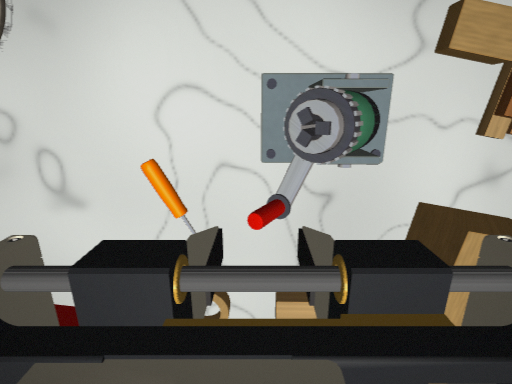

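```bash
python3 - <<'E'
from h import *
pose=([489.7,-149.8,290.2],np.deg2rad([180,0,100.4]))
P={'jawtop':((237.5,164.2),(279.5,193.5),(315,128)),'posttop':((217.5,140.7),(317.7,208.2),(256.5,222))}
for k,(s,t,w) in P.items():
    print(k,*tri([ray('scene',s),ray('top',t),ray('wrist',w,pose)]))
    print(' wt',*tri([ray('top',t),ray('wrist',w,pose)]), ' sw',*tri([ray('scene',s),ray('wrist',w,pose)]))
print(plane(ray('wrist',(315,128),pose),195.2))
c=[plane(ray('wrist',u,pose),8) for u in((261,73),(393,73),(384,164),(261,163))]
ctr=0
for p in c:print(p)
d=c[1]-c[0];print(np.rad2deg(np.arctan2(d[1],d[0])));d=c[2]-c[3];print(np.rad2deg(np.arctan2(d[1],d[0])))
m=np.array([524.5,-80.5,190])
for yaw in (9,10.4,12):
  T=chuck(m,np.deg2rad(yaw))
  for p in ([487.4,-174.8,200.3],[490,-173,200]):
    q=np.linalg.inv(T)@np.r_[p,1];print(yaw,q,np.hypot(*q[:2]),'sleeve',np.arctan2(q[1],q[0])+np.deg2rad(125))
E
```

```text
jawtop [523.9 -79.  198.4] [np.float64(4.662563741640252), np.float64(3.869423438563003), np.float64(0.8109066330853119)]
 wt [528.2 -81.5 178.8] [np.float64(1.2240905229885324), np.float64(1.224090522988538)]  sw [522.7 -77.4 198.4] [np.float64(2.7285371530379456), np.float64(2.728537153037923)]
posttop [ 488.5 -174.1  201.3] [np.float64(2.012113385411556), np.float64(1.9761767320167567), np.float64(1.5651464318905934)]
 wt [ 489.8 -177.2  192.5] [np.float64(0.8030159120241924), np.float64(0.803015912024237)]  sw [ 489.5 -171.5  203.9] [np.float64(0.9910966710869795), np.float64(0.9910966710869323)]
[524.8 -79.8 195.2]
[467.  -24.4   8. ]
[653.6  10.1   8. ]
[ 681.5 -119.3    8. ]
[ 491.  -153.1    8. ]
10.480754932946338
10.031388198766988
9 [-39.4 -87.3  34.6   1. ] 95.79464580822291 sleeve 0.18745441124507178
9 [-37.  -86.   32.9   1. ] 93.60512464836553 sleeve 0.20401165352003403
10.4 [-41.2 -86.1  35.7   1. ] 95.40522336447646 sleeve 0.16440058221944742
10.4 [-38.8 -84.8  34.    1. ] 93.23164750344861 sleeve 0.1810730830080427
12 [-43.3 -84.5  36.9   1. ] 94.95135623821871 sleeve 0.13785516186070712
12 [-40.9 -83.3  35.1   1. ] 92.7956498176083 sleeve 0.15466475267751534
```

```bash
cat >> h.py <<'E'
M=np.array([526.,-80,190]); YAW=np.deg2rad(10.4)
def to_tool(p,o=None):  # world target TCP -> increments in present tool axes
    o=o or sensors.get_obs()
    return Ro.from_euler('xyz',o['tcp_rot']).inv().apply(np.asarray(p)-o['tool_pos'])
E
python3 - <<'E'
from h import *
T=chuck(M,YAW)
for s in np.r_[.17,np.linspace(.17,1.32,11)]: print(round(s,2),to_tool(grip(T,s)+[0,0,-8]))
E
```

```text
0.17 [-23.2   5.9 114.6]
0.17 [-23.2   5.9 114.6]
0.29 [-27.2  14.6 109.6]
0.4 [-30.1  23.8 104.3]
0.52 [-31.8  33.1  98.9]
0.63 [-32.2  42.5  93.4]
0.75 [-31.3  52.   88. ]
0.86 [-29.2  61.2  82.6]
0.98 [-25.9  70.2  77.4]
1.09 [-21.4  78.9  72.4]
1.2 [-15.8  87.   67.7]
1.32 [-9.2 94.5 63.3]
```

Request:
arm_command(
  increments=[0.5,-23,4,30,0,0.5,-23,4,70,0,0.5,-23,4,100,0,0.5,-23,4,114,0,0.5,-23,4,114,0],
)

```text
time: 1.95
tool_pos: [497.4, -172.6, 176.4]
tcp_rot: [-3.14, -0.001, 1.75]
contact_force: [-0.2, -0.7, 0.8]
grip_width: 45.7
```

```bash
python3 - <<'E'
from h import *
o=sensors.get_obs();print(o['time'],o['tool_pos'],o['contact_force'])
cv2.imwrite('pics/w2.png',imaging.capture('wrist'))
T=chuck(M,YAW)
for s in np.linspace(.17,1.32,12): print(round(s,2),to_tool(grip(T,s)+[0,0,-8]))
E
```

```text
1.95 [ 497.4 -172.6  176.4] [-0.2 -0.7  0.8]
0.17 [0.2 1.1 1.8]
0.27 [-3.5  9.1 -2.8]
0.38 [-6.3 17.4 -7.6]
0.48 [ -8.1  25.8 -12.4]
0.59 [ -8.8  34.4 -17.4]
0.69 [ -8.5  43.  -22.4]
0.8 [ -7.2  51.5 -27.3]
0.9 [ -4.8  59.9 -32.1]
1.01 [ -1.4  68.  -36.8]
1.11 [  2.9  75.7 -41.2]
1.22 [  8.1  83.  -45.5]
1.32 [ 14.2  89.8 -49.4]
```

View pics/w2.png

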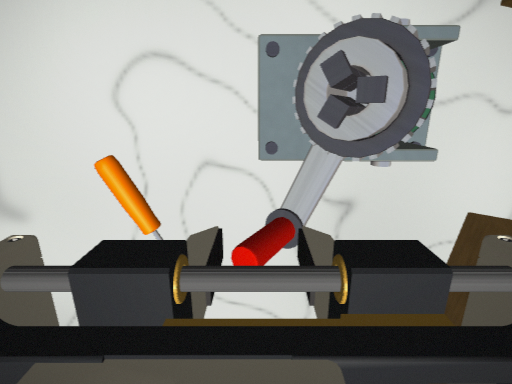

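Request:
arm_command(
  increments=[0.5,0,5,2,0,0.5,-3.5,14,-3,0,0.5,-6,22,-8,0,0.5,-8,31,-12,0,0.5,-9,39,-17,0,0.5,-8.5,48,-22,0,0.5,-7,56,-27,0,0.5,-5,65,-32,0,0.5,-1.5,73,-37,0,0.5,3,81,-41,0,0.5,8,88,-45,0,0.5,12,93,-48,0],
)

```text
time: 3.5
tool_pos: [587.0, -144.5, 225.9]
tcp_rot: [-3.14, 0.003, 1.752]
contact_force: [-4.9, -5.3, 2.0]
grip_width: 46.0
```

```bash
python3 - <<'E'
from h import *
o=sensors.get_obs();print(o['time'],o['tool_pos'],o['contact_force'])
cv2.imwrite('pics/w3.png',imaging.capture('wrist'))
E
```

```text
3.5 [ 587.  -144.5  225.9] [-4.9 -5.3  2. ]
```

View pics/w3.png

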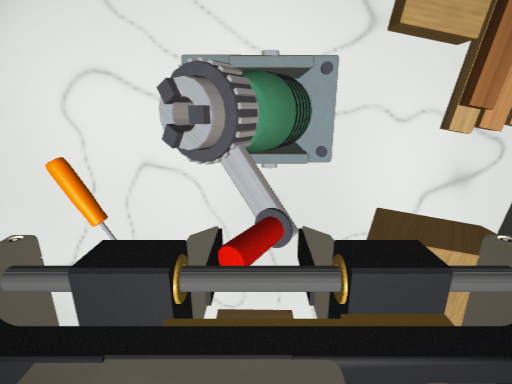

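Request:
arm_command(
  increments=[0.5,3,3,-2,0,0.5,5,6,-3,0,0.5,5,6,-3,0],
)

```text
time: 3.92
tool_pos: [588.1, -141.6, 226.7]
tcp_rot: [-3.129, 0.005, 1.751]
contact_force: [-17.0, -16.4, -3.2]
grip_width: 46.3
```

```bash
python3 - <<'E'
from h import *
o=sensors.get_obs();print(o['time'],o['tool_pos'],o['contact_force'])
im=imaging.capture('wrist');cv2.imwrite('pics/w4.png',im)
def post(im):
    m=cv2.inRange(im,(0,0,150),(60,60,255));n,l,s,c=cv2.connectedComponentsWithStats(m);i=1+s[1:,4].argmax();return s[i],c[i]
print(post(cv2.imread('pics/w3.png')),post(im))
T=chuck(M,YAW)
for s in (1.1,1.2,1.3): print(s,to_tool(grip(T,s)+[0,0,-8]))
E
```

```text
3.925 [ 588.1 -141.6  226.7] [-17.  -16.4  -3.2]
(array([ 218,  227,   66,   39, 1004], dtype=int32), array([247.8, 250.8])) (array([218, 229,  65,  37, 907], dtype=int32), array([248.5, 251.9]))
1.1 [-12.1 -19.2   8.9]
1.2 [ -7.2 -12.2   4.7]
1.3 [-1.5 -5.7  0.8]
```

Request:
arm_command(
  increments=[0.5,-3,-8,2,0,0.5,-3,-10,-40,0,0.5,-3,-10,-100,0,0.5,60,0,-110,-10,0.2,120,10,-110,-20,0,180,20,-110,-30,0,240,25,-110,-40,0,300,25,-80,-50,0,350,25,-40,-60,0,368,25,-23,-63.4,0,368,25,-23,-63.4],
)

```text
time: 5.35
tool_pos: [549.7, 231.2, 249.7]
tcp_rot: [-3.141, -0.002, 2.862]
contact_force: [-0.1, -0.3, -0.3]
grip_width: 91.9
```

```bash
python3 - <<'E'
from h import *
o=sensors.get_obs();print(o['time'],o['tool_pos'],o['tcp_rot'],o['contact_force'],o['grip_width'])
im=imaging.capture('wrist');cv2.imwrite('pics/w5.png',im)
t=imaging.capture('top');cv2.imwrite('pics/top5.png',t)
a=cv2.resize(im,(400,300));b=cv2.resize(t[145:220,235:335],(400,300),interpolation=cv2.INTER_CUBIC)
cv2.imwrite('pics/c5.png',np.hstack([a,b]))
E
```

```text
5.35 [549.7 231.2 249.7] [-3.1 -0.   2.9] [-0.1 -0.3 -0.3] 91.93452159591607
```

View pics/c5.png

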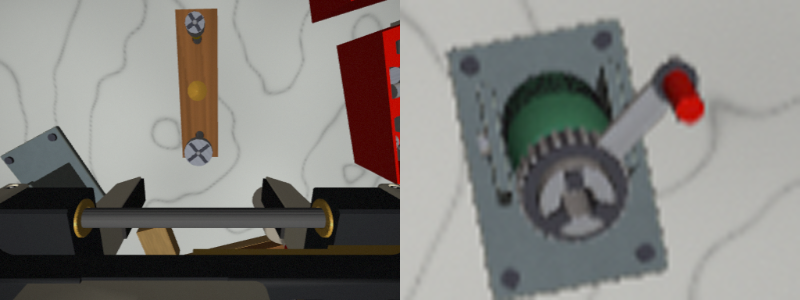

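```bash
python3 - <<'E'
from h import *
o=sensors.get_obs();pose=(o['tool_pos'],o['tcp_rot'])
im=cv2.imread('pics/w5.png')
hsv=cv2.cvtColor(im,cv2.COLOR_BGR2HSV)
g=cv2.cvtColor(im[160:230,215:295],cv2.COLOR_BGR2GRAY)
c=cv2.HoughCircles(cv2.medianBlur(g,3),cv2.HOUGH_GRADIENT,1,50,param1=100,param2=12,minRadius=13,maxRadius=24)
print(c)
for uv in [(253.4,194.6)]+([(c[0,0,0]+215,c[0,0,1]+160)] if c is not None else []):
    r=ray('wrist',uv,pose);p=plane(r,150);print(p,to_tool(p),*tri([r,ray('scene',(332,241.5)),ray('top',(163.1,188.6))]))
E
```

```text
[[[39.5 34.5 16.6]]]
[549.5 223.2 150. ] [  0.3  -6.3 101.9] [547.9 224.  149.1] [np.float64(1.91771936537166), np.float64(3.1747294061348215), np.float64(2.3426923429378426)]
[549.7 224.3 150. ] [  0.4  -5.3 101.9] [548.  224.4 149.1] [np.float64(1.8639680183577052), np.float64(2.8739514944426046), np.float64(2.687078740251488)]
```

Request:
arm_command(
  increments=[0,0,-5.5,50,0,0,0,-5.5,100,0,0,0,-5.5,125,0,0,0,-5.5,126,0,1,0,-5.5,126,0,1,0,-5.5,126,0,1,0,-5.5,126,0,1,0,-5.5,126,0,1,0,-5.5,126,0,1,0,-5.5,126,0],
)

```text
time: 6.7
tool_pos: [549.1, 224.0, 124.7]
tcp_rot: [-3.142, -0.0, 2.859]
contact_force: [1.3, 1.7, 0.0]
grip_width: 36.2
```

Request:
arm_command(
  increments=[1,0,0,-15,0,1,0,0,-50,0,1,0,0,-100,0,1,0,0,-150,0,1,0,0,-200,0,1,0,0,-215,0,1,-10,-50,-215,-5,1,-20,-105,-215,-10,1,-32,-160,-215,-15,1,-43,-215,-215,-20,1,-53,-265,-215,-25,1,-59,-292,-209,-26.6,1,-60,-299.6,-209,-26.6,1,-60,-299.6,-209,-26.6,1,-60,-299.6,-209,-26.6],
)

```text
time: 8.57
tool_pos: [523.2, -79.4, 334.2]
tcp_rot: [3.142, 0.001, -2.959]
contact_force: [0.0, 0.1, -2.9]
grip_width: 34.2
```

```bash
python3 - <<'E'
from h import *
o=sensors.get_obs();print(o['time'],o['tool_pos'],np.rad2deg(o['tcp_rot']),o['contact_force'],o['grip_width'])
im=imaging.capture('wrist');cv2.imwrite('pics/w6.png',im)
t=imaging.capture('scene');cv2.imwrite('pics/s6.png',t)
a=cv2.resize(im[90:330,100:420],(400,300));b=cv2.resize(t[115:205,175:295],(400,300),interpolation=cv2.INTER_CUBIC)
cv2.imwrite('pics/c6.png',np.hstack([a,b]))
E
```

```text
8.575 [523.2 -79.4 334.2] [ 180.     0.  -169.6] [ 0.   0.1 -2.9] 34.19047806489438
```

View pics/c6.png

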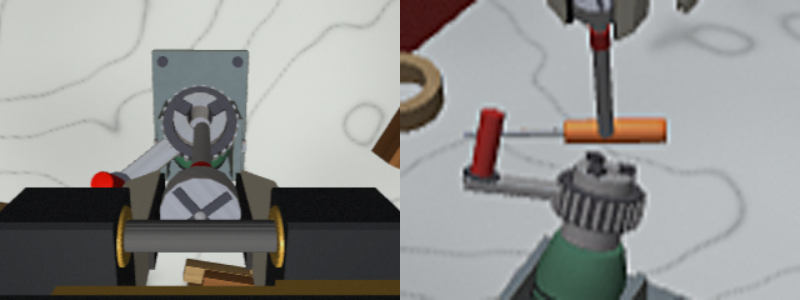

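```bash
cat >> h.py <<'E'
def proj(name,p,pose=None):
    c=imaging.calibration(name)
    if name=='wrist':
        T=np.eye(4);T[:3,:3]=Ro.from_euler('xyz',pose[1]).as_matrix();T[:3,3]=pose[0];W=np.linalg.inv(T@c['hand_eye'])
    else: W=c['world_to_cam']
    q=W@np.r_[p,1];return np.array([c['fx']*q[0]/q[2]+c['cx'],c['fy']*q[1]/q[2]+c['cy']])
E
python3 - <<'E'
from h import *
o=sensors.get_obs();pose=(o['tool_pos'],o['tcp_rot'])
f=o['tool_pos']-[0,0,104]
T=chuck(M,YAW)
pts={'foot':f,'mouth':M}
for i in range(3):
    a=np.deg2rad(120*i);pts[f'jaw{i}']=(T@[10.5*np.cos(a),10.5*np.sin(a),6,1])[:3]
for nm,w in(('rim-',180),('rim+',0),('rimL',90),('rimR',270)):
    a=np.deg2rad(w);pts[nm]=(T@[24*np.cos(a),24*np.sin(a),0,1])[:3]
ws=cv2.imread('pics/w6.png')[150:215,210:310];ss=cv2.imread('pics/s6.png')[145:185,210:264]
W=cv2.resize(ws,None,fx=6,fy=6,interpolation=cv2.INTER_CUBIC);S=cv2.resize(ss,None,fx=8,fy=8,interpolation=cv2.INTER_CUBIC)
for k,p in pts.items():
    w=proj('wrist',p,pose);s=proj('scene',p);print(k,w,s)
    cv2.circle(W,tuple(int(v) for v in (w-[210,150]+.5)*6),3,(0,255,0),1);cv2.circle(S,tuple(int(v) for v in (s-[210,145]+.5)*8),3,(0,255,0),1)
S=cv2.resize(S,(432,320))
h=max(W.shape[0],S.shape[0]);pad=lambda x:cv2.copyMakeBorder(x,0,h-x.shape[0],0,0,cv2.BORDER_CONSTANT)
c=np.hstack([pad(W),pad(S)]);f=800/c.shape[1];cv2.imwrite('pics/c6b.png',cv2.resize(c,None,fx=f,fy=f))
E
```

```text
foot [259.5 194.2] [235.2 155. ]
mouth [258.6 186. ] [235.  166.6]
jaw0 [258.6 194. ] [233.7 165.3]
jaw1 [267. 180.] [239.4 165.2]
jaw2 [250.3 179.9] [233.3 162.9]
rim- [258.7 165.4] [239.  164.8]
rim+ [258.5 207.4] [230.8 168.6]
rimL [280.3 186.1] [243.2 169.7]
rimR [236.9 186. ] [226.9 163.6]
```

View pics/c6b.png

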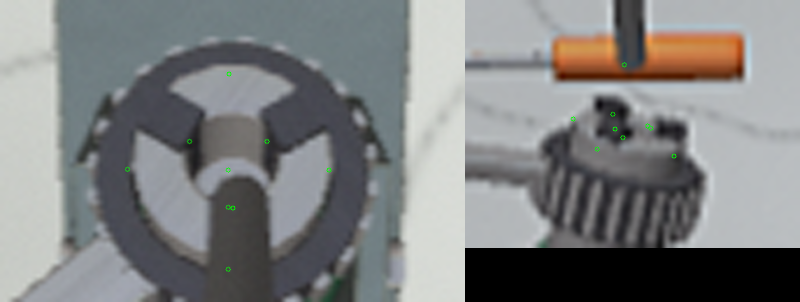

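Request:
arm_command(
  increments=[1,0,-1.2,12,0,1,0,-1.2,24,0,1,0,-1.2,30,0,1,0,-1.2,34,0,1,0,-1.2,37,0,1,0,-1.2,37,0],
)

```text
time: 9.43
tool_pos: [523.3, -81.7, 296.7]
tcp_rot: [-3.142, -0.0, -2.961]
contact_force: [0.9, -0.1, -1.4]
grip_width: 34.3
```

Request:
arm_command(
  increments=[1,3,0,1,0,1,5.5,0,1,0,1,8,0,1.5,0,1,10.7,0,2,0,1,13,0,2.5,0,1,15.5,0,3,0],
)

```text
time: 10.18
tool_pos: [507.9, -84.5, 293.7]
tcp_rot: [-3.141, 0.0, -2.96]
contact_force: [1.0, -0.8, -2.2]
grip_width: 34.2
```

```bash
python3 - <<'E'
from h import *
o=sensors.get_obs();print(o['time'],o['tool_pos'],o['contact_force'],o['moment']*1000,o['grip_width'])
im=imaging.capture('wrist');cv2.imwrite('pics/w7.png',im)
t=imaging.capture('scene');cv2.imwrite('pics/s7.png',t)
a=cv2.resize(im[90:330,100:420],(400,300));b=cv2.resize(t[115:205,175:295],(400,300),interpolation=cv2.INTER_CUBIC)
cv2.imwrite('pics/c7.png',np.hstack([a,b]))
E
```

```text
10.175 [507.9 -84.5 293.7] [ 1.  -0.8 -2.2] [  77.8 -153.7   37.8] 34.204202889673944
```

View pics/c7.png

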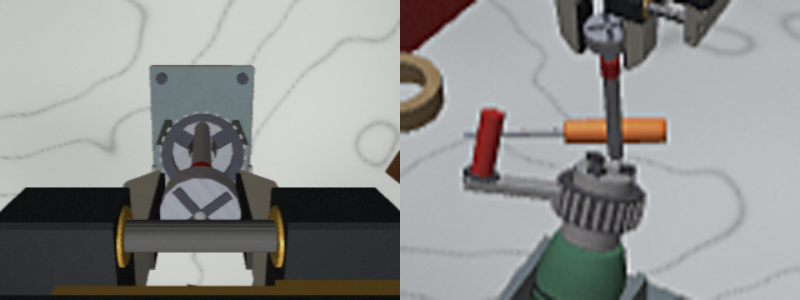

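Request:
arm_command(
  increments=[1,0,0,-20,0,1,-10,0,-25,0,1,-17,0.3,-25,0,1,-17,0.3,-15,0,1,-17,0.3,-5,0,1,-17,0.3,0,0,1,-17,0.3,3,0,1,-17,0.3,6,0],
)

```text
time: 11.28
tool_pos: [524.7, -81.2, 287.7]
tcp_rot: [-3.141, 0.0, -2.961]
contact_force: [1.3, 0.6, -2.1]
grip_width: 34.0
```

Request:
arm_command(
  increments=[1,0,0,2,0,1,0,0,4,0,1,0,0,6,0,1,0,0,6,0],
)

```text
time: 11.78
tool_pos: [524.8, -81.2, 281.7]
tcp_rot: [-3.141, 0.0, -2.96]
contact_force: [-0.3, -0.7, -0.6]
grip_width: 33.8
```

Request:
arm_command(
  increments=[1,3,0,0,0,1,5.4,0,0.3,0,1,8,0,0.5,0,1,10.7,0,0.8,0,1,13,0,1.3,0,1,15.5,0,2,0],
)

```text
time: 12.52
tool_pos: [509.4, -84.0, 279.7]
tcp_rot: [-3.141, 0.0, -2.96]
contact_force: [2.5, -0.2, 1.1]
grip_width: 34.3
```

```bash
python3 - <<'E'
from h import *
o=sensors.get_obs();print(o['time'],o['tool_pos'],o['contact_force'],o['moment']*1000,o['grip_width'])
im=imaging.capture('wrist');cv2.imwrite('pics/w8.png',im)
t=imaging.capture('scene');cv2.imwrite('pics/s8.png',t)
a=cv2.resize(im[90:330,100:420],(400,300));b=cv2.resize(t[115:205,175:295],(400,300),interpolation=cv2.INTER_CUBIC)
cv2.imwrite('pics/c8.png',np.hstack([a,b]))
# red band & shank direction in scene
for n in('s6','s7','s8'):
    s=cv2.imread(f'pics/{n}.png');m=cv2.inRange(s,(0,0,70),(60,60,255));m[:, :225]=0;m[:,260:]=0;m[:110]=0;m[170:]=0
    ys,xs=np.nonzero(m);print(n,len(xs),xs.mean(),ys.mean())
E
```

```text
12.525 [509.4 -84.  279.7] [ 2.5 -0.2  1.1] [ 183.7 -477.7  -14.4] 34.324974185967314
s6 59 236.27118644067798 140.77966101694915
s7 58 238.18965517241378 143.93103448275863
s8 58 238.01724137931035 147.6206896551724
```

```bash
cat >> h.py <<'E'
def band(im,o):
    hsv=cv2.cvtColor(im,cv2.COLOR_BGR2HSV)
    m=cv2.inRange(hsv,(0,120,40),(6,255,255))|cv2.inRange(hsv,(174,120,40),(180,255,255));m[:, :225]=0;m[:,295:]=0;m[:120]=0;m[270:]=0
    ys,xs=np.nonzero(m)
    pose=(o['tool_pos'],o['tcp_rot']);g=o['tool_pos']+[0,0,19]
    out=[]
    for ph in range(0,41,10):
        d=np.array([-np.sin(np.deg2rad(ph))*np.cos(YAW),-np.sin(np.deg2rad(ph))*np.sin(YAW),np.cos(np.deg2rad(ph))])
        out.append([round(v,1) for v in (proj('wrist',g-21*d+0,pose)[1],proj('wrist',g-37*d,pose)[1],proj('wrist',g-123*d,pose)[1])])
    return len(xs),xs.mean() if len(xs) else 0,(ys.min(),ys.max()) if len(xs) else 0,out
E
python3 - <<'E'
from h import *
o=sensors.get_obs()
for n in('w6','w7','w8'): print(n,band(cv2.imread(f'pics/{n}.png'),o)[:3])
print(band(cv2.imread('pics/w8.png'),o)[3])
E
```

```text
w6 (48, np.float64(260.4583333333333), (np.int64(219), np.int64(223)))
w7 (48, np.float64(260.4583333333333), (np.int64(219), np.int64(223)))
w8 (0, 0, 0)
[[np.float64(241.4), np.float64(230.8), np.float64(194.3)], [np.float64(246.9), np.float64(239.8), np.float64(215.6)], [np.float64(252.7), np.float64(249.2), np.float64(237.3)], [np.float64(258.7), np.float64(258.9), np.float64(259.6)], [np.float64(264.7), np.float64(268.7), np.float64(282.6)]]
```

View pics/c8.png

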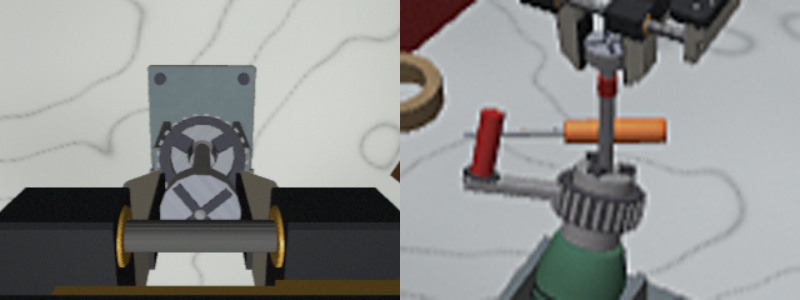

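Request:
arm_command(
  increments=[1,2.5,0,0.8,0,1,4.9,0,1.6,0,1,7.2,0,2.7,0,1,9.4,0,3.9,0,1,11.6,0,5.2,0,1,13.8,0,6.5,0,1,16,0,8,0,1,18,0,9.7,0,1,20,0,11.4,0,1,22,0,13.2,0],
)

```text
time: 13.88
tool_pos: [487.7, -87.9, 266.4]
tcp_rot: [-3.142, -0.0, -2.96]
contact_force: [0.4, -0.0, -0.3]
grip_width: 34.2
```

Request:
arm_command(
  increments=[1,3,0,3,0,1,6,0,6,0,1,9,0,9,0,1,9.5,0,11,0,1,8.3,0,13.5,0,1,7.5,0,15,0,1,6.6,0,16.6,0],
)

```text
time: 14.75
tool_pos: [481.5, -89.1, 249.8]
tcp_rot: [-3.141, 0.0, -2.96]
contact_force: [2.0, 0.7, 1.2]
grip_width: 33.7
```

Request:
arm_command(
  increments=[1,-1,0,1.7,0,1,-2,0,3.5,0,1,-3,0,5.2,0,1,-3.5,0,6.1,0,1,-4,0,7,0,1,-4,0,7,0],
)

```text
time: 15.5
tool_pos: [484.6, -88.7, 244.5]
tcp_rot: [-3.14, -0.0, -2.96]
contact_force: [-6.7, -1.0, 12.7]
grip_width: 34.2
```

Request:
arm_command(
  increments=[1,0,0,-1,0,0.6,0,0,-1,0,0.5,0,0,-1,0,0.3,0,0,-1,0,0.3,0,0,-1,0,0.3,0,0,-40,0,0.3,0,0,-90,0,0.3,0,0,-100,0,0.3,0,0,-100,0],
)

```text
time: 16.62
tool_pos: [485.4, -88.4, 342.9]
tcp_rot: [-3.141, 0.001, -2.96]
contact_force: [-0.4, -0.2, -0.5]
grip_width: 64.5
```

```bash
python3 - <<'E'
from h import *
o=sensors.get_obs();print(o['time'],o['tool_pos'],o['contact_force'],o['grip_width'])
im=imaging.capture('wrist');cv2.imwrite('pics/w9.png',im)
t=imaging.capture('scene');cv2.imwrite('pics/s9.png',t)
u=imaging.capture('top');cv2.imwrite('pics/t9.png',u)
a=cv2.resize(im,(400,300));b=cv2.resize(t[115:205,175:295],(400,300),interpolation=cv2.INTER_CUBIC)
cv2.imwrite('pics/c9.png',np.hstack([a,b]))
E
```

```text
16.625 [485.4 -88.4 342.9] [-0.4 -0.2 -0.5] 64.54161384773609
```

View pics/c9.png

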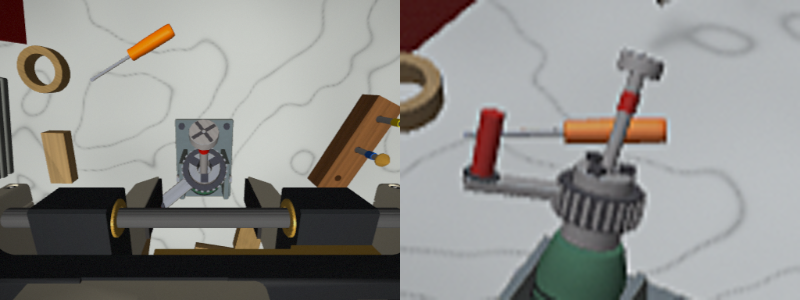

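Request:
arm_command(
  increments=[0.5,0,-30,0,10,0.5,-20,-60,0,20,0.5,-50,-72.3,0,30,0.5,-85.8,-72.3,0,40,0.5,-85.8,-72.3,0,50,0.5,-85.8,-72.3,0,60,0.5,-85.8,-72.3,0,70,0.5,-85.8,-72.3,0,80,0.5,-85.8,-72.3,0,90,0.5,-85.8,-72.3,0,90],
)

```text
time: 18.02
tool_pos: [582.4, -143.9, 341.5]
tcp_rot: [-3.14, -0.001, 1.753]
contact_force: [-0.3, 0.4, -0.4]
grip_width: 46.1
```

```bash
python3 - <<'E'
from h import *
o=sensors.get_obs();print(o['time'],o['tool_pos'],np.rad2deg(o['tcp_rot']),o['contact_force'],o['grip_width'])
im=imaging.capture('wrist');cv2.imwrite('pics/w10.png',im)
m=cv2.inRange(im,(0,0,100),(60,60,255));n,l,s,c=cv2.connectedComponentsWithStats(m)
print(s[s[:,4]>30][1:])
T=chuck(M,YAW);pose=(o['tool_pos'],o['tcp_rot'])
for s in (1.2,1.3): print('top',proj('wrist',grip(T,s,34),pose),'base',proj('wrist',grip(T,s,-18),pose))
for s in np.r_[1.3,np.linspace(1.3,.25,13)]: print(round(s,2),to_tool(grip(T,s)+[0,0,-10]))
E
```

```text
18.025 [ 582.4 -143.9  341.5] [-179.9   -0.1  100.5] [-0.3  0.4 -0.4] 46.149290080923855
[[156 108  21  15 245]
 [113 152  30  43  49]
 [242 179  39  27 580]]
top [244.8 202.1] base [270.7 189.2]
top [251.6 197.6] base [277.  185.2]
1.3 [ -0.3   0.5 117.7]
1.3 [ -0.3   0.5 117.7]
1.21 [ -5.3  -5.3 121. ]
1.12 [ -9.7 -11.4 124.5]
1.04 [-13.5 -17.8 128.3]
0.95 [-16.5 -24.5 132.1]
0.86 [-18.9 -31.4 136.1]
0.78 [-20.6 -38.4 140.2]
0.69 [-21.6 -45.5 144.3]
0.6 [-21.9 -52.7 148.5]
0.51 [-21.4 -59.9 152.6]
0.42 [-20.2 -67.  156.8]
0.34 [-18.3 -74.  160.8]
0.25 [-15.7 -80.8 164.8]
```

Request:
arm_command(
  increments=[0.5,0,0,40,0,0.5,0,0,80,0,0.5,0,0,110,0,0.5,0,0,118,0,0.5,-2.5,-6,119,0,0.5,-5,-12,121,0,0.5,-9.5,-18.5,124.5,0,0.5,-13.5,-25.5,128,0,0.5,-16.5,-32.5,132,0,0.5,-19,-39.5,136,0,0.5,-19,-39.5,136,0],
)

```text
time: 19.45
tool_pos: [549.4, -171.9, 209.4]
tcp_rot: [3.134, 0.006, 1.751]
contact_force: [5.9, -2.6, 2.0]
grip_width: 45.6
```

```bash
cat >> h.py <<'E'
def look(name):
    o=sensors.get_obs();print(o['time'],o['tool_pos'],o['contact_force'],o['grip_width'])
    im=imaging.capture('wrist');cv2.imwrite(f'pics/{name}.png',im)
    m=cv2.inRange(im,(0,0,100),(60,60,255));m[:150]=0;n,l,s,c=cv2.connectedComponentsWithStats(m);i=1+s[1:,4].argmax();print('post',s[i])
    T=chuck(M,YAW);pose=(o['tool_pos'],o['tcp_rot'])
    for s in np.arange(0,1.4,.1):
        t=proj('wrist',grip(T,s,34),pose);b=proj('wrist',grip(T,s,-18),pose)
        if np.linalg.norm(t-[250,255])<60: print('s %.1f'%s,'top',t,'base',b)
    return o,T
E
python3 - <<'E'
from h import *
o,T=look('w11')
for s in np.linspace(.95,.2,12): print(round(s,2),to_tool(grip(T,s)+[0,0,-10]))
E
```

```text
19.45 [ 549.4 -171.9  209.4] [ 5.9 -2.6  2. ] 45.60767007650031
post [ 247  214   61   52 1463]
s 0.4 top [194.8 239.6] base [241.3 213.2]
s 0.5 top [206.9 245.4] base [251.8 217.3]
s 0.6 top [219.6 250. ] base [262.8 220.4]
s 0.7 top [232.9 253.4] base [274.3 222.4]
s 0.8 top [246.9 255.5] base [286.2 223.3]
s 0.9 top [261.5 256. ] base [298.6 222.9]
s 1.0 top [276.6 254.9] base [311.3 221.1]
s 1.1 top [292.3 251.9] base [324.3 217.9]
s 1.2 top [308.3 246.9] base [337.4 213.1]
0.95 [ 4.9 12.9 -0.2]
0.88 [2.9 7.6 2.9]
0.81 [1.4 2.1 6. ]
0.75 [ 0.3 -3.5  9.2]
0.68 [-0.3 -9.1 12.3]
0.61 [ -0.5 -14.7  15.5]
0.54 [ -0.3 -20.3  18.7]
0.47 [  0.4 -25.9  21.9]
0.4 [  1.5 -31.5  25.1]
0.34 [  3.1 -36.9  28.2]
0.27 [  5.1 -42.3  31.2]
0.2 [  7.5 -47.5  34.2]
```

Request:
arm_command(
  increments=[0.5,1,-6,6,0,0.5,0.3,-11.5,9,0,0.5,-0.3,-17,12.3,0,0.5,-0.5,-22.7,15.5,0,0.5,-0.3,-28.3,18.7,0,0.5,0.4,-34,22,0,0.5,0.4,-34,22,0],
)

```text
time: 20.38
tool_pos: [515.1, -177.0, 187.0]
tcp_rot: [3.137, 0.004, 1.752]
contact_force: [3.8, -2.5, 2.9]
grip_width: 46.1
```

```bash
python3 - <<'E'
from h import *
o,T=look('w12')
for s in np.linspace(.5,.2,5): print(round(s,2),to_tool(grip(T,s)+[0,0,-10]))
E
```

```text
20.375 [ 515.1 -177.   187. ] [ 3.8 -2.5  2.9] 46.05316382078968
post [ 245  222   59   44 1157]
s 0.1 top [210.7 232.7] base [256.6 206.4]
s 0.2 top [223.  242.7] base [266.8 213.9]
s 0.3 top [236.1 251.8] base [277.9 220.6]
s 0.4 top [250.3 260. ] base [289.7 226.5]
s 0.5 top [265.5 267.1] base [302.3 231.3]
s 0.6 top [281.7 273.1] base [315.7 235.1]
s 0.7 top [299.1 277.8] base [329.8 237.7]
0.5 [-1.2 11.2 -1.7]
0.42 [-0.2  5.1  1.8]
0.35 [ 1.4 -1.   5.2]
0.28 [ 3.5 -6.9  8.6]
0.2 [  6.1 -12.7  11.9]
```

Request:
arm_command(
  increments=[0.5,1,-3,1.7,0,0.5,2,-6,3.4,0,0.5,3,-8,4.6,0,0.5,3,-8,4.6,0],
)

```text
time: 20.92
tool_pos: [505.9, -174.4, 181.0]
tcp_rot: [3.14, 0.001, 1.752]
contact_force: [2.6, -1.8, 4.2]
grip_width: 45.7
```

```bash
python3 - <<'E'
from h import *
o,T=look('w13')
E
```

```text
20.925 [ 505.9 -174.4  181. ] [ 2.6 -1.8  4.2] 45.71886805609341
post [244 226  58  40 988]
s 0.0 top [213.  232.6] base [259.  206.3]
s 0.1 top [224.7 243.9] base [268.8 214.9]
s 0.2 top [237.5 254.4] base [279.4 222.7]
s 0.3 top [251.3 264.1] base [290.9 229.7]
s 0.4 top [266.2 272.8] base [303.2 235.9]
s 0.5 top [282.3 280.6] base [316.4 241. ]
s 0.6 top [299.6 287.2] base [330.4 245.1]
```

Request:
arm_command(
  increments=[0.5,1,-2.5,1.5,0,0.5,1.7,-4.5,2.6,0,0.5,1.7,-4.5,2.6,0],
)

```text
time: 21.35
tool_pos: [501.6, -173.8, 178.5]
tcp_rot: [3.139, 0.002, 1.752]
contact_force: [5.0, -3.3, 3.4]
grip_width: 45.9
```

Request:
arm_command(
  increments=[0.5,1,-2.5,1.5,0,0.5,2,-5,3,0,0.5,2,-5,3,0],
)

```text
time: 21.72
tool_pos: [497.2, -173.2, 176.0]
tcp_rot: [3.137, 0.004, 1.752]
contact_force: [7.0, -4.1, 4.3]
grip_width: 45.7
```

```bash
python3 - <<'E'
from h import *
o,T=look('w14')
E
```

```text
21.725 [ 497.2 -173.2  176. ] [ 7.  -4.1  4.3] 45.71261378446464
post [245 228  53  38 944]
s 0.0 top [226.8 241.2] base [270.6 212.3]
s 0.1 top [239.1 252.9] base [280.7 221.2]
s 0.2 top [252.5 263.9] base [291.7 229.2]
s 0.3 top [267. 274.] base [303.7 236.5]
s 0.4 top [282.8 283.2] base [316.5 242.9]
```

Request:
arm_command(
  increments=[0.5,1,-2.5,1.5,0,0.5,2,-5,3,0,0.5,3,-7,4,0,0.5,3,-7,4,0],
)

```text
time: 22.28
tool_pos: [491.4, -172.3, 172.8]
tcp_rot: [3.133, 0.006, 1.751]
contact_force: [10.5, -6.0, 6.2]
grip_width: 45.8
```

```bash
python3 - <<'E'
from h import *
o,T=look('w15')
E
```

```text
22.275 [ 491.4 -172.3  172.8] [10.5 -6.   6.2] 45.83049306460412
post [245 228  54  38 929]
s 0.0 top [236.6 247.2] base [278.5 216.4]
s 0.1 top [249.2 259.2] base [288.9 225.4]
s 0.2 top [263.1 270.4] base [300.2 233.6]
s 0.3 top [278.1 280.8] base [312.4 241.1]
s 0.4 top [294.5 290.3] base [325.6 247.6]
```

```bash
python3 - <<'E'
from h import *
T=chuck(M,YAW)
for nm in('scene','top'):
    im=imaging.capture(nm);cv2.imwrite(f'pics/{nm}16.png',im)
    hsv=cv2.cvtColor(im,cv2.COLOR_BGR2HSV)
    m=cv2.inRange(hsv,(0,150,50),(5,255,255))|cv2.inRange(hsv,(175,150,50),(180,255,255))
    n,l,s,c=cv2.connectedComponentsWithStats(m)
    for i in range(1,n):
        if s[i,4]>5 and 190<c[i][0]<340 and 110<c[i][1]<230: print(nm,s[i],c[i])
    P=lambda x,y,z:proj(nm,(T@[x,y,z,1])[:3])
    print(' band straight',P(0,0,54),'lean13',P(-94*np.sin(.227),0,-40+94*np.cos(.227)),'head',P(0,0,90))
    for sl in(0,.1,.2,.3,.4): print(' posttop',sl,proj(nm,grip(T,sl,34)),proj(nm,grip(T,sl,8)))
E
```

```text
scene [238 143   6   7  30] [240.5 146.2]
scene [216 144   4  11  17] [217.2 148.1]
scene [211 155   6   4  14] [213.1 156.6]
 band straight [239.4 146.9] lean13 [242.7 146.5] head [242.5 133.4]
 posttop 0 [221.4 141.8] [219.6 150.7]
 posttop 0.1 [218.4 141.7] [216.6 150.6]
 posttop 0.2 [215.6 141.7] [213.8 150.7]
 posttop 0.3 [212.9 141.8] [211.1 150.9]
 posttop 0.4 [210.5 142. ] [208.7 151.2]
 band straight [281.4 203. ] lean13 [282.6 210.3] head [283.4 209.5]
 posttop 0 [314.2 213.1] [312.1 208.6]
 posttop 0.1 [315.8 209.8] [313.7 205.4]
 posttop 0.2 [317.1 206.5] [314.9 202.1]
 posttop 0.3 [318.  203.1] [315.8 198.7]
 posttop 0.4 [318.5 199.6] [316.4 195.3]
```

Request:
arm_command(
  increments=[0.5,1,-2.5,1.5,0,0.5,2,-5,3,0,0.5,3,-7,4,0,0.5,3,-7,4,0],
)

```text
time: 22.92
tool_pos: [485.7, -171.0, 169.6]
tcp_rot: [3.129, 0.008, 1.751]
contact_force: [15.0, -5.3, 6.9]
grip_width: 46.2
```

```bash
python3 - <<'E'
from h import *
o,T=look('w17')
im=imaging.capture('scene');cv2.imwrite('pics/s17.png',im);im=imaging.capture('top');cv2.imwrite('pics/t17.png',im)
E
```

```text
22.925 [ 485.7 -171.   169.6] [15.  -5.3  6.9] 46.17412255351016
post [245 226  57  40 948]
s 0.0 top [246.5 253.9] base [286.5 221.1]
s 0.1 top [259.6 266.1] base [297.1 230.2]
s 0.2 top [273.8 277.6] base [308.7 238.6]
s 0.3 top [289.4 288.3] base [321.2 246.2]
```

```bash
python3 - <<'E'
from h import *
T=chuck(M,YAW)
for f in('top0','t9','top16','t17','scene0','s9','scene16','s17'):
    im=cv2.imread(f'pics/{f}.png');hsv=cv2.cvtColor(im,cv2.COLOR_BGR2HSV)
    m=cv2.inRange(hsv,(0,150,50),(5,255,255))|cv2.inRange(hsv,(175,150,50),(180,255,255))
    n,l,s,c=cv2.connectedComponentsWithStats(m)
    for i in range(1,n):
        if s[i,4]>5 and 190<c[i][0]<340 and 110<c[i][1]<230: print(f,s[i],c[i])
for sl in(0,.1,.17,.2,.3,.4,1.3): print(' post mid',sl,proj('top',grip(T,sl,8)),proj('scene',grip(T,sl,8)))
E
```

```text
top0 [311 198  10  13  85] [315.3 204. ]
scene0 [211 141  10  18 103] [215.5 149.1]
s9 [240 143   6   6  25] [242.8 145.4]
s9 [196 148  10  20 127] [200.6 157.4]
scene16 [238 143   6   7  30] [240.5 146.2]
scene16 [216 144   4  11  17] [217.2 148.1]
scene16 [211 155   6   4  14] [213.1 156.6]
s17 [238 143   6   7  29] [240.5 146.1]
s17 [218 144   4  10  18] [219.1 147.6]
s17 [213 155   6   4  15] [215.3 156.4]
 post mid 0 [312.1 208.6] [219.6 150.7]
 post mid 0.1 [313.7 205.4] [216.6 150.6]
 post mid 0.17 [314.6 203.1] [214.6 150.7]
 post mid 0.2 [314.9 202.1] [213.8 150.7]
 post mid 0.3 [315.8 198.7] [211.1 150.9]
 post mid 0.4 [316.4 195.3] [208.7 151.2]
 post mid 1.3 [304.7 167.5] [199.5 159.1]
```

Request:
arm_command(
  increments=[0.5,-2,5,-3,0,0.5,-4,10,-6,0,0.5,-5.5,15,-9,0,0.5,-5.5,15,-9,0],
)

```text
time: 23.58
tool_pos: [496.4, -171.3, 175.7]
tcp_rot: [-3.141, -0.0, 1.752]
contact_force: [4.2, -0.8, 2.7]
grip_width: 46.1
```

```bash
python3 - <<'E'
from h import *
o,T=look('w18')
E
```

```text
23.575 [ 496.4 -171.3  175.7] [ 4.2 -0.8  2.7] 46.06400995937959
post [244 230  54  36 862]
s 0.0 top [227.7 244.5] base [271.5 215.3]
s 0.1 top [239.9 256.3] base [281.6 224.2]
s 0.2 top [253.2 267.4] base [292.6 232.3]
s 0.3 top [267.7 277.6] base [304.5 239.6]
s 0.4 top [283.4 286.9] base [317.3 246.1]
```

Request:
arm_command(
  increments=[0.5,-1.5,4,-2,0,0.5,-2,8,-4,0,0.5,-2,8,-4,0],
)

```text
time: 24.0
tool_pos: [504.3, -171.7, 179.4]
tcp_rot: [-3.141, -0.001, 1.752]
contact_force: [1.0, -0.5, 0.2]
grip_width: 45.9
```

```bash
python3 - <<'E'
from h import *
o,T=look('w19')
E
```

```text
24.0 [ 504.3 -171.7  179.4] [ 1.  -0.5  0.2] 45.91514426363399
post [ 236  226   62   40 1169]
s 0.0 top [214.7 238.4] base [260.6 211. ]
s 0.1 top [226.5 249.9] base [270.4 219.7]
s 0.2 top [239.3 260.6] base [281.1 227.6]
s 0.3 top [253.2 270.5] base [292.7 234.7]
s 0.4 top [268.2 279.4] base [305. 241.]
s 0.5 top [284.4 287.4] base [318.3 246.3]
```

Request:
arm_command(
  increments=[0.5,0,1.5,-15,0,0.5,0,0,-40,0,0.4,0,0,-90,0,0.3,-40,-20,-130,0,0.3,-100,-60,-150,0,0.3,-150,-80,-150,0,0.3,-170,-80,-150,0,0.3,-170,-80,-150,0],
)

```text
time: 25.05
tool_pos: [455.7, -354.9, 328.7]
tcp_rot: [-3.141, -0.001, 1.749]
contact_force: [0.3, 0.4, -0.9]
grip_width: 64.4
```

```bash
python3 - <<'E'
from h import *
T=chuck(M,YAW)
o=sensors.get_obs();print(o['time'],o['tool_pos'],o['contact_force'])
for nm in('scene','top'):
    im=imaging.capture(nm);cv2.imwrite(f'pics/{nm}20.png',im)
    hsv=cv2.cvtColor(im,cv2.COLOR_BGR2HSV)
    m=cv2.inRange(hsv,(0,150,50),(5,255,255))|cv2.inRange(hsv,(175,150,50),(180,255,255))
    n,l,s,c=cv2.connectedComponentsWithStats(m)
    for i in range(1,n):
        if s[i,4]>5 and 190<c[i][0]<340 and 110<c[i][1]<230: print(nm,s[i],c[i])
    # change vs start, outside stand/rack-bit
    d=cv2.absdiff(im,cv2.imread(f'pics/{nm}0.png')).max(2);m=cv2.morphologyEx((d>45).astype(np.uint8),cv2.MORPH_OPEN,np.ones((2,2),np.uint8))
    n,l,s,c=cv2.connectedComponentsWithStats(m);print(' changed',[tuple(int(v) for v in x) for x in s[1:] if x[4]>10])
    # bit axis: bright head centre
    P=lambda r,z:proj(nm,(T@[r,0,z,1])[:3])
    print(' head top straight',P(0,90),'lean5',P(-130*.087,90),'band',P(0,54),'lean5',P(-94*.087,54))
im=imaging.capture('scene');g=cv2.cvtColor(im,cv2.COLOR_BGR2GRAY)
E
```

```text
25.05 [ 455.7 -354.9  328.7] [ 0.3  0.4 -0.9]
scene [208 141  10  18 107] [212.5 149.5]
scene [238 143   6   7  30] [240.5 146.2]
 changed [(186, 0, 31, 9, 190), (147, 2, 20, 5, 53), (149, 3, 35, 33, 346), (349, 4, 29, 41, 848), (182, 13, 10, 6, 29), (195, 18, 32, 11, 105), (169, 23, 14, 4, 35), (383, 28, 4, 6, 18), (175, 30, 4, 4, 11), (224, 31, 5, 9, 26), (190, 34, 3, 6, 15), (214, 35, 9, 7, 39), (155, 36, 10, 5, 30), (179, 36, 4, 5, 14), (185, 37, 3, 9, 22), (344, 37, 6, 12, 45), (158, 38, 16, 12, 53), (216, 43, 7, 13, 61), (132, 50, 21, 8, 51), (159, 51, 3, 6, 15), (164, 52, 8, 11, 50), (175, 54, 7, 12, 34), (357, 64, 19, 21, 245), (157, 70, 11, 9, 64), (321, 73, 24, 66, 767), (370, 72, 45, 70, 1733), (341, 83, 33, 25, 293), (237, 131, 15, 34, 213), (207, 141, 9, 22, 77), (214, 141, 8, 21, 90), (325, 236, 15, 14, 96), (328, 251, 5, 3, 12), (327, 256, 5, 6, 23)]
 head top straight [242.5 133.4] lean5 [244.3 132.8] band [239.4 146.9] lean5 [240.8 146.4]
top [312 194  10  13  85] [316.3 200.1]
 changed [(438, 160, 38, 58, 951), (312, 168, 200, 216, 17975), (480, 171, 5, 7, 15), (461, 180, 7, 7, 35), (158, 183, 13, 13, 114), (468, 186, 6, 6, 14), (433, 190, 2, 7, 14), (470, 190, 32, 28, 258), (303, 192, 20, 21, 175), (280, 201, 5, 3, 13), (412, 256, 5, 10, 34), (157, 293, 159, 91, 6974), (303, 357, 8, 4, 23), (314, 360, 26, 24, 212), (271, 373, 15, 11, 103)]
 head top straight [283.4 209.5] lean5 [284.1 213.7] band [281.4 203. ] lean5 [281.9 206. ]
```

Request:
arm_command(
  increments=[0.3,60,20,10,0,0.3,120,40,19,0,0.3,160,43.5,19,0,0.3,160,43.5,19,0,0.3,160,43.5,19,0],
)

```text
time: 25.82
tool_pos: [470.5, -187.9, 311.2]
tcp_rot: [3.141, 0.001, 1.754]
contact_force: [-0.0, -1.1, 0.2]
grip_width: 64.5
```

```bash
python3 - <<'E'
from h import *
T=chuck(M,YAW);o=sensors.get_obs();pose=(o['tool_pos'],o['tcp_rot']);print(o['time'],o['tool_pos'])
im=imaging.capture('wrist');cv2.imwrite('pics/w21.png',im)
hsv=cv2.cvtColor(im,cv2.COLOR_BGR2HSV)
m=cv2.inRange(hsv,(0,140,40),(6,255,255))|cv2.inRange(hsv,(174,140,40),(180,255,255))
n,l,s,c=cv2.connectedComponentsWithStats(m)
for i in range(1,n):
    if s[i,4]>15: print('red',s[i],c[i])
for lean in(-3,0,3,6,10):
    a=np.deg2rad(lean);Q=lambda h:proj('wrist',(T@[-h*np.sin(a),0,-40+h*np.cos(a),1])[:3],pose)
    print(lean,'head',Q(130),'under',Q(116),'band',Q(102),Q(86),'mouth',Q(46))
for sl in(.2,.25,.3,.35,.4): print(sl,'posttop',proj('wrist',grip(T,sl,34),pose),proj('wrist',grip(T,sl,8),pose))
g=cv2.medianBlur(cv2.cvtColor(im,cv2.COLOR_BGR2GRAY),3);q=proj('wrist',(T@[0,0,90,1])[:3],pose).astype(int)
x0,y0=max(q[0]-60,0),max(q[1]-60,0)
print(cv2.HoughCircles(g[y0:y0+120,x0:x0+120],cv2.HOUGH_GRADIENT,1,30,param1=100,param2=14,minRadius=18,maxRadius=36),x0,y0)
E
```

```text
25.825 [ 470.5 -187.9  311.2]
red [283 169  33  26 528] [299.2 181.4]
red [181 299  13  27 182] [188.2 315.7]
-3 head [315.1  80.9] under [320.9  82.5] band [326.1  84. ] [331.3  85.5] mouth [341.9  88.5]
0 head [305.2  81.3] under [312.5  82.9] band [319.   84.3] [325.7  85.7] mouth [339.2  88.6]
3 head [295.8  81.7] under [304.5  83.2] band [312.3  84.5] [320.2  85.9] mouth [336.6  88.7]
6 head [287.   82.2] under [296.9  83.6] band [305.8  84.8] [315.   86.1] mouth [334.1  88.8]
10 head [276.2  82.9] under [287.5  84.1] band [297.8  85.2] [308.4  86.4] mouth [330.8  88.9]
0.2 posttop [285.4 182.7] [295.9 177.4]
0.25 posttop [289.5 185. ] [299.7 179.5]
0.3 posttop [293.6 187.2] [303.6 181.5]
0.35 posttop [298.  189.2] [307.7 183.3]
0.4 posttop [302.4 191. ] [311.9 184.9]
[[[57.5 56.5 28.8]
  [91.5 64.5 27.5]
  [27.5 48.5 21.8]]] 245 21
```

Request:
arm_command(
  increments=[0.3,-50,0,-20,0,0.3,-100,0,-40,0,0.3,-150,0,-40,0,0.3,-150,0,-40,0,0.3,-150,0,-40,0],
)

```text
time: 26.5
tool_pos: [496.9, -336.4, 350.0]
tcp_rot: [-3.141, -0.001, 1.751]
contact_force: [0.0, 0.2, 0.1]
grip_width: 64.8
```

```bash
python3 - <<'E'
from plant import sensors,ticket
o=sensors.get_obs();print(o['time'],o['contact_force'],o['tool_pos']);print(ticket.close_job())
E
```

```text
26.5 [0.00936647 0.24507531 0.06154625] [ 496.94311435 -336.36102013  350.01157287]
the job is handed in; nothing more can be done
None
```

The hinge bit is in the chuck with the jaws tightened on it. The job was handed in at 26.5 s with the gripper clear and touching nothing.

- **Opening:** I pushed the lever to its open stop, with the joint at about 1.3 and roughly 24 N at the stop.
- **Seating:** I gripped the bit by its head and lifted it out of the rack. My first attempt to tip it in missed because the foot stayed above the lip, so I re-entered deeper. I tilted it in and lowered it until the floor pushed back with about 14 N straight along the bore, then let go.
- **Tightening:** I swung the lever back with up to about 17 N. It sprang back on release, as expected.

**Last checks:**
- **Lever:** it rests at about 0.25–0.27, at the low end of the stated 0.25–0.4 range. My estimate is good to only a few hundredths.
- **Bit angle:** the wrist view shows it straight to within about 1–2°. The coarser scene view of the red band would also allow 3–4°, but that view showed about a 1-pixel bias, so I trusted the wrist view.
- **Seating depth:** this was checked by the contact force and the scene view only, and those agree to about 2 mm.
- **Other items:** the last camera comparison showed no change at the other two bits or the loose items in the areas the arm did not cover. My view limit was used up, so I did not look at a final picture.

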